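# Lever-release of rollers from a parts chute

### The arm

A 7-joint arm with a two-finger parallel gripper is mounted at the origin on the work surface. World frame = base frame: x ahead of the robot, y to its left, z up, the work surface at z = 0. Lengths are in m, angles in rad, forces in N, time in s.
With the tool pointing down it reaches from about 0.425 to 0.925 m from the base axis. Payload 6.8 kg.
Tool frame: the origin (TCP) lies midway between the tips of the shut fingers; the grasp point (between the pads) lies 19 mm behind it; z points along the fingers, y is the line along which they close (so a half turn about z gives the same grasp; the last joint's range is limited). The gripper opens to 85 mm and grips with 20 to 120 N. Pads are 22 mm wide; open, the fingers measure 114 mm over their backs; the gripper's body (76 mm by 85 mm) begins 54 mm behind the grasp point. The pads swing forward as they close: fully open they stand 13 mm farther back than shut.
Start: joints at [-1.248, 0.477, 0.022, 1.555, -0.011, 1.109, -0.083], TCP at [0.282, 0.613, 0.231] pointing down, gripper open.
Joint ranges: [-2.96, 2.96], [-0.34, 2.1], [-1.41, 1.46], [0.24, 2.44], [-1.37, 4.51], [0.17, 1.92], [-2.96, 2.96]. Speed limits (rad/s): [2.39, 2.39, 3.14, 3.14, 3.14, 3.14, 3.14].

### API

Orientations are given as a unit quaternion [w, x, y, z].
In Python, from station import * gives the robot as it stands. The module is installed in compiled form; this text tells all that it offers.
- The arm moves only by the shell command python3 -m jog 'ROWS' [OPENING] [FORCE]. ROWS is JSON, a list of rows, each an object of numbers: "x", "y", "z": the shift along the tool's x, y, z in m; "ax", "ay", "az": the turn, a rotation vector about the tool's x, y, z in rad. In form: [{"x": .., "y": .., "z": .., "ax": .., "ay": .., "az": ..}, ...]. A call has 1 to 12 rows; each row is the pose to reach, as a shift and turn from the pose commanded when the call began, along the tool's axes at that moment; what a row does not reach only later rows make up. A row lasts 1/10 s, in which the tool goes at most 50 mm and 8.59 degrees, less where a joint would pass 70% of its speed; a pose out of reach is approached as far as the arm can. A call with a gripper value outside its range is refused whole. OPENING is the opening, from 0 (shut) to 1 (fully open), set as the call begins (- or left out, the last holds). The fingers move at their own pace and stop on an object; FORCE is the grip in N (left out, the last holds). Time passes only in rows, so rows that repeat a pose let the fingers close. It gives the time, the measured TCP pose, the force, the opening and the grip force at its end, in the units of the state.
- get_obs(): the state, without advancing time (a new reading comes with each control period).
- read_camera(name): name is "side" or "top"; returns the picture (420x560x3 uint8, red, green, blue); there is no depth.
- camera_params(name): a dict with "K" (3x3 intrinsics, pixels), "D" ([k1, k2, p1, p2, k3] as OpenCV has them; the pictures are not rectified), "origin" and "attitude" of the camera in the world. Camera axes: x right, y up, looking along -z (the intrinsics and any distortion apply to the point x, -y, -z); pixel columns grow to the right and rows downward; lengths in m; the calibration is good to about 2 mm. A picture is of the moment at which its call begins. camera_params takes no time and is no camera call.
- hand_in(): hands the job in; it is judged then, once.
The state is a dict: "t": time; "q": joint angles; "joint_vel": joint speeds; "joint_torque": joint torques, N m; "eef_pos": TCP position; "tool_rot": TCP orientation; "contact_force": force on the tool from outside, world axes, zero at the start; "torque": the same for the moment, N m; "gripper_width": opening from 0.0 (shut) to 1.0 (fully open); "grasp_force": force on a finger pad.
Only numpy, scipy, OpenCV 4.12 (cv2) and the standard library are available. Lean on these libraries where they do the work, as an engineer would, in place of code of your own. Each camera call takes 0.05 s, during which the arm holds its last target. There are 200 camera calls.

### The job

With your fingertips, press the raised long end of the dispenser's lever down so that its short end lifts the heavy flap, and keep it down until all three steel rollers have rolled out of the chute into the green tray. Then let the lever come up slowly under your fingers, so that the flap shuts without slamming, and move away. Touch only the lever: do not lift the flap or handle the rollers, and leave the tray and everything around it where it stands.

Things in the scene. Friction and masses are not known exactly. Their poses are not given: they have to be found in the camera images.
- dispenser: Fixed parts dispenser. Origin on the table under the lever's pivot, between two grey posts 170 mm high; z up. The lever lies along its x, long end to -x (seen from the robot, to the left). The blue-painted steel chute runs along its y, centred at x = 118 mm, 74 mm wide, sloping 13 degrees down from y = 260 mm to its mouth, towards the robot, at y = -20 mm, 70 mm above the table.
- lever (a joint): Dark steel lever, level pivot 157 mm above the table. 0 rad: at rest, long end 0.30 rad above level; grows as the long end is pressed, hard stop at 0.72. Arms: 190 mm to the middle of the pressing plate, 65 mm to the tip under the flap's side ear. Rollers can pass from about 0.5. Takes about 3 to 6 N; the flap's weight brings it back to 0, and slams if simply released.
- lever_pad (a point): Middle of the upper face of the pressing plate at the lever's long end (55 mm along the lever, 44 mm across), 190 mm from the pivot and 14 mm above the bar's axis. Height 227 mm at rest, 92 mm at the lever's stop; it moves on an arc about the pivot, 177 to 190 mm from the dispenser's origin towards its -x.
- flap: Heavy dark steel flap (1.8 to 2.9 kg): a window frame with a 76 x 55 x 40 mm block at its free end and a lip hanging down that shuts the chute's mouth. Origin on the dispenser's y axis at y = +140 mm, at the height of its hinge (146 mm above the table). Shut: its z axis is vertical; its tilt is the opening angle, about 0.31 rad with the lever at its stop.
- tray: Open green plastic tray, loose, 100 x 180 mm along the dispenser's x and y, 50 mm high, 5 mm walls, under the chute's mouth. Origin: centre of its underside.
- roller1_center (a point): Centre of a plain steel roller, 34 mm across, 60 mm long, 0.25 kg, lying across the chute; the lowest of the three, against the flap's lip. They roll out by themselves within about 2 s once the flap is up; lying in the tray the centre is about 22 mm above the table, or up to 60 mm if one lies on another.
- roller1: The same roller1; this origin is on its side and turns with it, so use roller1_center for its position.
- roller2_center (a point): Centre of a plain steel roller, 34 mm across, 60 mm long, 0.25 kg, lying across the chute; the middle of the three. They roll out by themselves within about 2 s once the flap is up; lying in the tray the centre is about 22 mm above the table, or up to 60 mm if one lies on another.
- roller2: The same roller2; this origin is on its side and turns with it, so use roller2_center for its position.
- roller3_center (a point): Centre of a plain steel roller, 34 mm across, 60 mm long, 0.25 kg, lying across the chute; the highest of the three. They roll out by themselves within about 2 s once the flap is up; lying in the tray the centre is about 22 mm above the table, or up to 60 mm if one lies on another.
- roller3: The same roller3; this origin is on its side and turns with it, so use roller3_center for its position.
- carton: Bystander: plain brown carton, 55 x 75 x 45 mm high. Origin at the centre of its underside.
- sleeve: Bystander: open aluminium sleeve, 48 mm across, 55 mm high, standing. Origin at the centre of its underside.
- can: Bystander: small can with a paper band, 56 mm across, 70 mm high. Origin at the centre of its underside.
- wrench: Bystander: steel wrench lying flat. Origin at its underside.
- small_bin: Bystander: empty small green bin, 100 x 80 x 50 mm high. Origin at the centre of its underside.
- spool: Bystander: black plastic spool, 60 mm across, 50 mm high. Origin at the centre of its underside.
There are look-alikes about, which are no part of the job. What is shaped like the roller3 but blue is not meant.

How it is judged:
By the outcome, as a careful person would: the job done as asked, in the order asked, and still so for the second after the job is handed in, with the robot touching nothing.
It also fails if it takes over 42 s, if anything falls off the work surface, if the arm or the gripper's body presses on something with over 40 N, if the wrist force passes 120 N, or if a joint passes its speed limit or range.

## Working session

There is one attempt and no reset: what is moved stays moved. The work goes in short steps, Python scripts to look and compute and a shell command to move; the robot and the scene stay as the last step left them, time stands still between calls to the robot, and variables do not carry over. Pictures are saved under pics/ and viewed, at most 10 in all, crops included, and the job is handed in when it is done.

```bash
mkdir -p pics; python3 - <<'E'
from station import *
import cv2
for n in("side","top"):
    cv2.imwrite(f"pics/{n}0.png",read_camera(n)[:,:,::-1]); print(n,camera_params(n))
o=get_obs();print({k:o[k] for k in("t","eef_pos","tool_rot","contact_force","gripper_width")})
E
```

```text
side {'K': array([[397.8631681 ,   0.        , 279.19331213],
       [  0.        , 397.8631681 , 212.00083173],
       [  0.        ,   0.        ,   1.        ]]), 'D': array([0.01401486, 0.        , 0.        , 0.        , 0.        ]), 'origin': array([ 0.31398389, -0.80614367,  0.8241344 ]), 'attitude': array([ 0.887754  ,  0.42498759, -0.07242438, -0.16134778])}
top {'K': array([[439.60919191,   0.        , 278.45642318],
       [  0.        , 439.60919191, 214.80894944],
       [  0.        ,   0.        ,   1.        ]]), 'D': array([-0.05507235,  0.        ,  0.        ,  0.        ,  0.        ]), 'origin': array([ 0.38561326, -0.0069944 ,  1.47064463]), 'attitude': array([ 0.71018122,  0.06648648, -0.06147814, -0.69817091])}
{'t': 0.1, 'eef_pos': array([0.28165363, 0.61285803, 0.23044835]), 'tool_rot': array([-1.26623109e-04,  2.13727374e-01,  9.76893014e-01, -7.95004830e-04]), 'contact_force': array([-0.3890826 , -0.64567797,  0.71851691]), 'gripper_width': 1.0015324397033853}
```

View pics/side0.png

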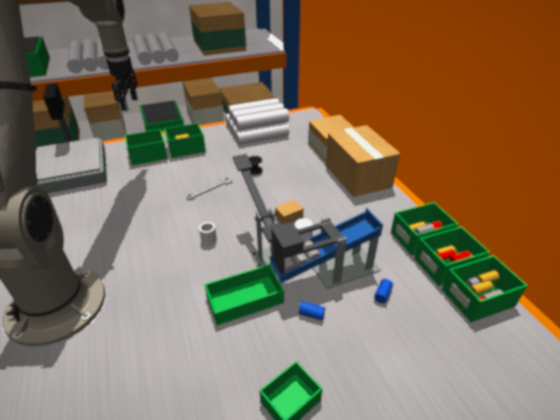

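View pics/top0.png

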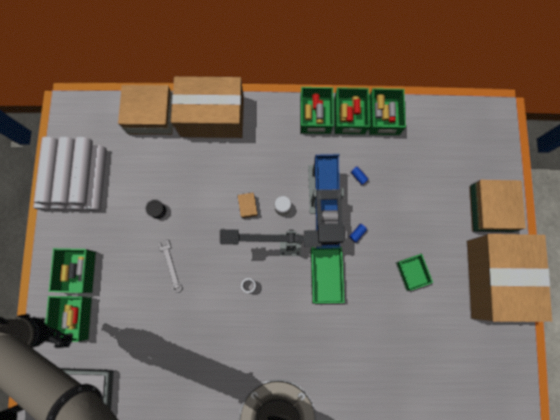

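The side view shows the lever pad at about (246,162) and the posts near (265,235). The top view shows the pad at about (230,237), the chute's upper end at (327,157) and the tray at (327,277). I'll enlarge both around the dispenser.

```bash
cat >h.py <<'E'
import numpy as np,cv2
from scipy.spatial.transform import Rotation as R
from station import *
def cam(n):
    p=camera_params(n);a=p["attitude"];return p["K"],p["D"],p["origin"],R.from_quat([a[1],a[2],a[3],a[0]]).as_matrix()@np.diag([1,-1,-1])
def ray(n,px):
    K,D,o,M=cam(n);u=cv2.undistortPoints(np.array([[px]],float),K,D)[0,0];return o,M@np.array([*u,1])
def at_z(n,px,z):
    o,d=ray(n,px);return o+d*(z-o[2])/d[2]
def proj(n,P):
    K,D,o,M=cam(n);return cv2.projectPoints((np.atleast_2d(P)-o)@M,np.zeros(3),np.zeros(3),K,D)[0][:,0]
def tri(a,b):
    (o1,d1),(o2,d2)=ray("top",a),ray("side",b);s=np.linalg.lstsq(np.c_[d1,-d2],o2-o1,rcond=None)[0]
    p,q=o1+s[0]*d1,o2+s[1]*d2;return (p+q)/2,np.linalg.norm(p-q)
E
python3 - <<'E'
import cv2
from h import *
t=cv2.imread("pics/top0.png")[140:320,205:385];s=cv2.imread("pics/side0.png")[140:300,215:395]
t=cv2.resize(t,None,fx=2.2,fy=2.2,interpolation=2);s=cv2.resize(s,None,fx=2.2,fy=2.2,interpolation=2)
import numpy as np
im=np.zeros((396,800,3),np.uint8);im[:t.shape[0],:t.shape[1]]=t;im[:s.shape[0],400:400+s.shape[1]]=s
cv2.imwrite("pics/crop.png",im)
E
```

```text
(no output)
```

View pics/crop.png

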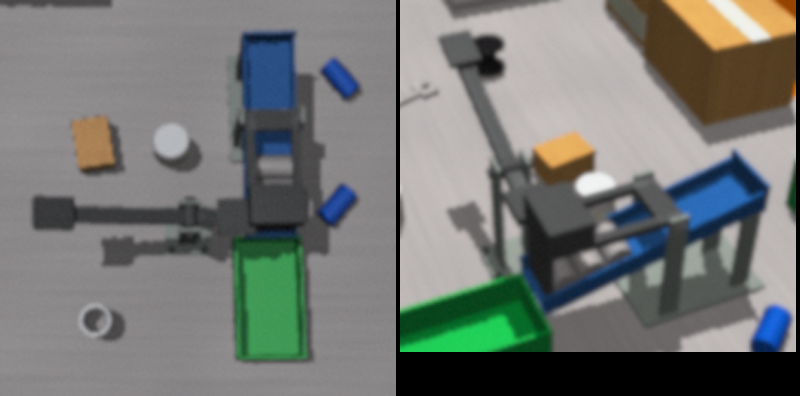

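The crop shows the pad centre at top (229.5,236.8) and side (243,162.7). The pivot is near top crop (189,215), and the chute's upper corners are at top crop (243,35) and (295,34).

```bash
python3 - <<'E'
from h import *
from scipy.optimize import least_squares
T=lambda x,y:(205+x/2.2,140+y/2.2)
print("tri pad",tri(T(54,213),(243.2,162.7)))
c,s=np.cos(.3),np.sin(.3)
pad=[-190*c+14*s*0-14*s*-1*0,0,157+190*s+14*c]; pad=[-(190*c+14*s*-1*-1) if 0 else -177,0,227]
loc=np.array([pad,[0,0,160],[118,260,70+280*np.tan(np.radians(13))+15]])/1000
# pad local x at rest: -190c - ... check
print("padx candidates",-190*c-14*s,-190*c+14*s)
px=np.array([T(54,213),T(189,215),T(269,36)])
def W(p,L): 
    r=R.from_euler("z",p[2]).as_matrix(); return L@r.T+[p[0],p[1],0]
f=lambda p,m:(proj("top",W(p,loc))-px)[m].ravel()
for m in([0,1,2],[0,2]):
    r=least_squares(f,[.55,.05,-1.57],args=(m,));print(r.x,f(r.x,[0,1,2]).round(1)); 
print("pad at z",at_z("top",T(54,213),.227))
print("side check",proj("side",W(r.x,loc)))
for q in[(233,238),(303,236),(306,359),(236,360)]:print("tray rim",at_z("top",T(*q),.05))
print("spool",at_z("top",(156,210),.05),"carton",at_z("top",T(94,144),.045))
o=get_obs();q=o["tool_rot"];print(R.from_quat([*q[1:],q[0]]).as_matrix().round(3))
E
```

```text
tri pad (array([0.54959973, 0.14281642, 0.2207669 ]), np.float64(0.003122482777964754))
padx candidates -185.65121582712388 -177.3766500406064
[ 0.55395552 -0.03463113 -1.54016509] [ 0.  -0.4  0.1  0.8 -0.2 -0.3]
[ 0.5526955  -0.03477818 -1.54094231] [ 0.1 -0.1  0.2  1.2 -0.1  0.1]
pad at z [0.54724058 0.14232494 0.227     ]
side check [[241.841444   161.19132934]
 [264.33941235 215.96265865]
 [373.45777678 221.13128933]]
tray rim [ 0.53761483 -0.10168572  0.05      ]
tray rim [ 0.54223058 -0.20491874  0.05      ]
tray rim [ 0.36389466 -0.20808196  0.05      ]
tray rim [ 0.36093984 -0.106966    0.05      ]
spool [0.65530134 0.41117481 0.05      ] carton [0.67654992 0.10777981 0.045     ]
[[-0.909  0.418 -0.001]
 [ 0.418  0.909 -0.001]
 [-0.    -0.002 -1.   ]]
```

Dispenser origin is about (0.553,-0.035) with yaw -1.54. The pad is at (0.5475,0.142,0.227), which matches the triangulated point and the given height. I'll move above it with the fingers shut.

```bash
python3 -m jog '[{"z":-0.03},{"x":-0.02,"y":-0.015,"z":-0.06},{"x":-0.055,"y":-0.04,"z":-0.07},{"x":-0.095,"y":-0.07,"z":-0.07},{"x":-0.135,"y":-0.1,"z":-0.07},{"x":-0.175,"y":-0.127,"z":-0.07},{"x":-0.215,"y":-0.155,"z":-0.07},{"x":-0.255,"y":-0.184,"z":-0.07},{"x":-0.295,"y":-0.213,"z":-0.07},{"x":-0.335,"y":-0.242,"z":-0.07},{"x":-0.375,"y":-0.271,"z":-0.07},{"x":-0.4,"y":-0.29,"z":-0.07}]' 0 && python3 -m jog '[{"x":-0.025,"y":-0.018},{"x":-0.0385,"y":-0.027},{"x":-0.0385,"y":-0.027},{"x":-0.0385,"y":-0.027}]'
python3 - <<'E'
from h import *
for n in("side","top"):
    cv2.imwrite(f"pics/{n}1.png",read_camera(n)[:,:,::-1])
t=cv2.imread("pics/top1.png")[160:340,180:360];s=cv2.imread("pics/side1.png")[80:260,155:335]
cv2.imwrite("pics/c1.png",cv2.resize(np.hstack([t,s]),None,fx=2.2,fy=2.2,interpolation=2))
print(get_obs()["eef_pos"],get_obs()["contact_force"])
for a in [.3,.2,.1,0,-.1,-.2,-.25,-.3,-.35,-.42]:
    d=190*np.cos(a)-14*np.sin(a);print(round(.3-a,2),round(d-177.4,1),round(157+190*np.sin(a)+14*np.cos(a),1))
E
```

```text
[0.28173513 0.61300763 0.23070454] [0.63751897 0.36266357 0.18238555]
0.0 -0.0 226.5
0.1 6.0 208.5
0.2 10.3 189.9
0.3 12.6 171.0
0.4 13.0 152.0
0.5 11.6 133.0
0.55 10.2 123.6
0.6 8.3 114.2
0.65 5.9 105.0
0.72 1.8 92.3validation failed for argument at $[0]...
```

View pics/c1.png

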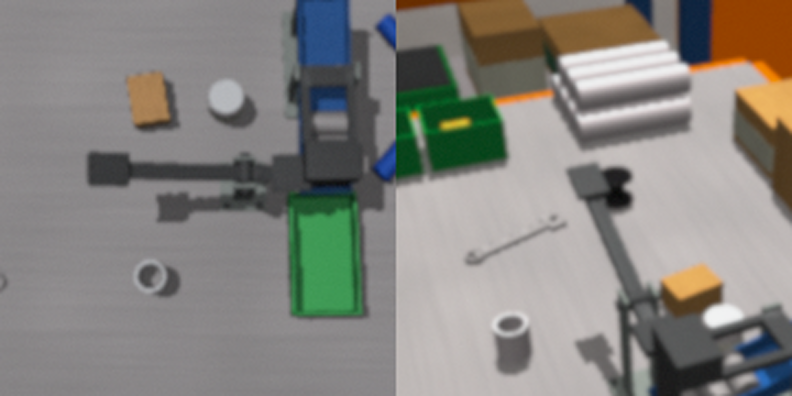

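The arm did not move, because rows need all six keys. The picture shows the scene unchanged.

```bash
python3 -m jog '[{"x":0,"y":0,"z":-0.03,"ax":0,"ay":0,"az":0},{"x":-0.02,"y":-0.015,"z":-0.06,"ax":0,"ay":0,"az":0},{"x":-0.055,"y":-0.04,"z":-0.07,"ax":0,"ay":0,"az":0},{"x":-0.095,"y":-0.07,"z":-0.07,"ax":0,"ay":0,"az":0},{"x":-0.135,"y":-0.1,"z":-0.07,"ax":0,"ay":0,"az":0},{"x":-0.175,"y":-0.127,"z":-0.07,"ax":0,"ay":0,"az":0},{"x":-0.215,"y":-0.155,"z":-0.07,"ax":0,"ay":0,"az":0},{"x":-0.255,"y":-0.184,"z":-0.07,"ax":0,"ay":0,"az":0},{"x":-0.295,"y":-0.213,"z":-0.07,"ax":0,"ay":0,"az":0},{"x":-0.335,"y":-0.242,"z":-0.07,"ax":0,"ay":0,"az":0},{"x":-0.375,"y":-0.271,"z":-0.07,"ax":0,"ay":0,"az":0},{"x":-0.4,"y":-0.29,"z":-0.07,"ax":0,"ay":0,"az":0}]' 0 && python3 -m jog '[{"x":-0.025,"y":-0.018,"z":0,"ax":0,"ay":0,"az":0},{"x":-0.0385,"y":-0.027,"z":0,"ax":0,"ay":0,"az":0},{"x":-0.0385,"y":-0.027,"z":0,"ax":0,"ay":0,"az":0},{"x":-0.0385,"y":-0.027,"z":0,"ax":0,"ay":0,"az":0}]'
```

```text
t: 1.4
eef_pos: [0.5257, 0.1785, 0.3014]
tool_rot: [0.0, 0.216, 0.976, -0.0]
contact_force: [-0.1, -0.3, -0.3]
gripper_width: -0.0
grasp_force: 0.0
t: 1.8
eef_pos: [0.5475, 0.1429, 0.3011]
tool_rot: [-0.0, 0.214, 0.977, 0.0]
contact_force: [0.5, 0.3, -0.5]
gripper_width: 0.003
grasp_force: 0.0
```

```bash
python3 -m jog '[{"x":0,"y":0,"z":0.03,"ax":0,"ay":0,"az":0},{"x":0,"y":0,"z":0.055,"ax":0,"ay":0,"az":0},{"x":0,"y":0,"z":0.065,"ax":0,"ay":0,"az":0},{"x":0,"y":0,"z":0.07,"ax":0,"ay":0,"az":0},{"x":0,"y":0,"z":0.074,"ax":0,"ay":0,"az":0},{"x":0.001,"y":0.002,"z":0.078,"ax":0,"ay":0,"az":0},{"x":0.001,"y":0.002,"z":0.08,"ax":0,"ay":0,"az":0}]'
python3 - <<'E'
from h import *
for n in("side","top"):
    cv2.imwrite(f"pics/{n}2.png",read_camera(n)[:,:,::-1])
t=cv2.imread("pics/top2.png")[160:340,180:360];s=cv2.imread("pics/side2.png")[80:260,155:335]
cv2.imwrite("pics/c2.png",cv2.resize(np.hstack([t,s]),None,fx=2.2,fy=2.2,interpolation=2))
E
```

```text
t: 2.5
eef_pos: [0.5483, 0.1449, 0.2223]
tool_rot: [0.001, 0.214, 0.977, 0.001]
contact_force: [-2.5, 0.4, 7.1]
gripper_width: 0.003
grasp_force: 3.1
```

View pics/c2.png

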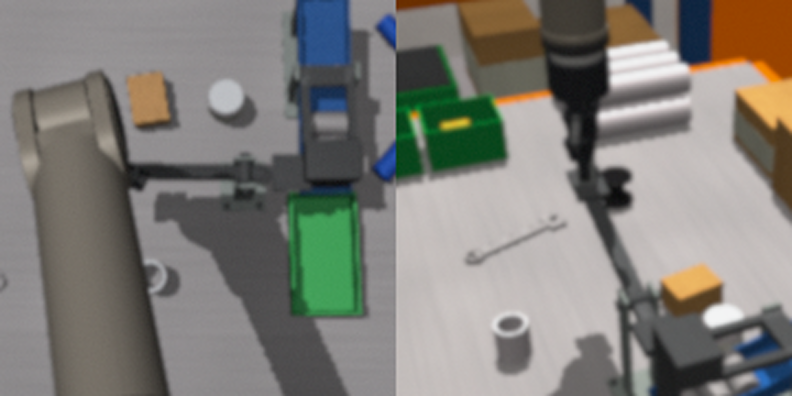

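Side view: the fingertips sit in the middle of the pad and the contact force is 7 N. Now I'll press along the arc.

```bash
python3 -m jog '[{"x":0.001,"y":0.002,"z":0.006,"ax":0,"ay":0,"az":0},{"x":0.002,"y":0.004,"z":0.014,"ax":0,"ay":0,"az":0},{"x":0.003,"y":0.006,"z":0.023,"ax":0,"ay":0,"az":0},{"x":0.004,"y":0.007,"z":0.032,"ax":0,"ay":0,"az":0},{"x":0.004,"y":0.008,"z":0.041,"ax":0,"ay":0,"az":0},{"x":0.005,"y":0.009,"z":0.05,"ax":0,"ay":0,"az":0},{"x":0.005,"y":0.010,"z":0.059,"ax":0,"ay":0,"az":0},{"x":0.005,"y":0.010,"z":0.068,"ax":0,"ay":0,"az":0},{"x":0.005,"y":0.009,"z":0.077,"ax":0,"ay":0,"az":0},{"x":0.004,"y":0.008,"z":0.086,"ax":0,"ay":0,"az":0},{"x":0.004,"y":0.007,"z":0.094,"ax":0,"ay":0,"az":0},{"x":0.003,"y":0.006,"z":0.102,"ax":0,"ay":0,"az":0}]' && python3 -m jog '[{"x":-0.001,"y":-0.001,"z":0.006,"ax":0,"ay":0,"az":0},{"x":-0.001,"y":-0.002,"z":0.011,"ax":0,"ay":0,"az":0},{"x":-0.001,"y":-0.002,"z":0.012,"ax":0,"ay":0,"az":0},{"x":-0.001,"y":-0.002,"z":0.012,"ax":0,"ay":0,"az":0},{"x":-0.001,"y":-0.002,"z":0.012,"ax":0,"ay":0,"az":0},{"x":-0.001,"y":-0.002,"z":0.012,"ax":0,"ay":0,"az":0},{"x":-0.001,"y":-0.002,"z":0.012,"ax":0,"ay":0,"az":0},{"x":-0.001,"y":-0.002,"z":0.012,"ax":0,"ay":0,"az":0},{"x":-0.001,"y":-0.002,"z":0.012,"ax":0,"ay":0,"az":0},{"x":-0.001,"y":-0.002,"z":0.012,"ax":0,"ay":0,"az":0},{"x":-0.001,"y":-0.002,"z":0.012,"ax":0,"ay":0,"az":0},{"x":-0.001,"y":-0.002,"z":0.012,"ax":0,"ay":0,"az":0}]'
python3 - <<'E'
from h import *
for n in("side","top"):
    cv2.imwrite(f"pics/{n}3.png",read_camera(n)[:,:,::-1])
t=cv2.imread("pics/top3.png")[160:340,215:395];s=cv2.imread("pics/side3.png")[140:320,195:375]
cv2.imwrite("pics/c3.png",cv2.resize(np.hstack([t,s]),None,fx=2.2,fy=2.2,interpolation=2))
E
```

```text
t: 3.8
eef_pos: [0.5483, 0.1525, 0.1204]
tool_rot: [0.001, 0.213, 0.977, 0.001]
contact_force: [-3.1, 1.0, 7.7]
gripper_width: -0.0
grasp_force: 3.6
t: 5.0
eef_pos: [0.5481, 0.1492, 0.1075]
tool_rot: [0.0, 0.214, 0.977, 0.0]
contact_force: [0.5, 1.4, 4.8]
gripper_width: -0.001
grasp_force: 2.7
```

View pics/c3.png

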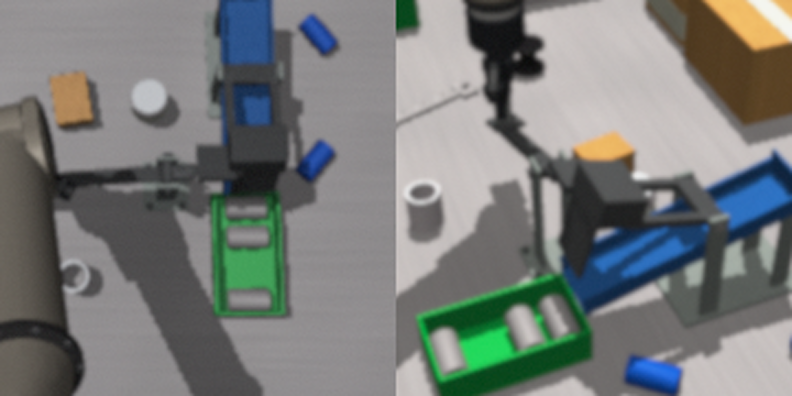

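All three steel rollers lie in the green tray: top crop (247,210), (248,237) and (249,298). The chute is empty. Now I'll ease the lever up slowly.

```bash
python3 -m jog '[{"x":0,"y":0,"z":-0.002,"ax":0,"ay":0,"az":0},{"x":0,"y":0.001,"z":-0.005,"ax":0,"ay":0,"az":0},{"x":0.001,"y":0.002,"z":-0.009,"ax":0,"ay":0,"az":0},{"x":0.001,"y":0.002,"z":-0.013,"ax":0,"ay":0,"az":0},{"x":0.001,"y":0.003,"z":-0.017,"ax":0,"ay":0,"az":0},{"x":0.002,"y":0.003,"z":-0.021,"ax":0,"ay":0,"az":0},{"x":0.002,"y":0.004,"z":-0.025,"ax":0,"ay":0,"az":0},{"x":0.002,"y":0.004,"z":-0.029,"ax":0,"ay":0,"az":0},{"x":0.003,"y":0.005,"z":-0.033,"ax":0,"ay":0,"az":0},{"x":0.003,"y":0.005,"z":-0.037,"ax":0,"ay":0,"az":0},{"x":0.003,"y":0.006,"z":-0.041,"ax":0,"ay":0,"az":0},{"x":0.003,"y":0.006,"z":-0.045,"ax":0,"ay":0,"az":0}]' && python3 -m jog '[{"x":0,"y":0,"z":-0.004,"ax":0,"ay":0,"az":0},{"x":0,"y":0,"z":-0.008,"ax":0,"ay":0,"az":0},{"x":0,"y":0,"z":-0.012,"ax":0,"ay":0,"az":0},{"x":0,"y":0,"z":-0.016,"ax":0,"ay":0,"az":0},{"x":0,"y":-0.001,"z":-0.02,"ax":0,"ay":0,"az":0},{"x":0,"y":-0.001,"z":-0.024,"ax":0,"ay":0,"az":0},{"x":-0.001,"y":-0.002,"z":-0.028,"ax":0,"ay":0,"az":0},{"x":-0.001,"y":-0.002,"z":-0.032,"ax":0,"ay":0,"az":0},{"x":-0.001,"y":-0.003,"z":-0.035,"ax":0,"ay":0,"az":0},{"x":-0.002,"y":-0.004,"z":-0.038,"ax":0,"ay":0,"az":0},{"x":-0.002,"y":-0.005,"z":-0.041,"ax":0,"ay":0,"az":0},{"x":-0.003,"y":-0.006,"z":-0.044,"ax":0,"ay":0,"az":0}]'
```

```text
t: 6.3
eef_pos: [0.5473, 0.155, 0.1525]
tool_rot: [-0.0, 0.214, 0.977, -0.0]
contact_force: [-1.1, -0.3, 3.7]
gripper_width: 0.001
grasp_force: 2.2
t: 7.5
eef_pos: [0.5476, 0.1507, 0.1969]
tool_rot: [-0.0, 0.213, 0.977, 0.001]
contact_force: [-2.0, 3.7, 5.7]
gripper_width: 0.003
grasp_force: 2.7
```

```bash
python3 -m jog '[{"x":0,"y":0,"z":-0.002,"ax":0,"ay":0,"az":0},{"x":0,"y":0,"z":-0.004,"ax":0,"ay":0,"az":0},{"x":0,"y":-0.001,"z":-0.006,"ax":0,"ay":0,"az":0},{"x":-0.001,"y":-0.001,"z":-0.008,"ax":0,"ay":0,"az":0},{"x":-0.001,"y":-0.002,"z":-0.01,"ax":0,"ay":0,"az":0},{"x":-0.001,"y":-0.002,"z":-0.012,"ax":0,"ay":0,"az":0},{"x":-0.001,"y":-0.003,"z":-0.014,"ax":0,"ay":0,"az":0},{"x":-0.002,"y":-0.003,"z":-0.015,"ax":0,"ay":0,"az":0},{"x":-0.002,"y":-0.003,"z":-0.016,"ax":0,"ay":0,"az":0},{"x":-0.002,"y":-0.003,"z":-0.017,"ax":0,"ay":0,"az":0},{"x":-0.002,"y":-0.004,"z":-0.018,"ax":0,"ay":0,"az":0},{"x":-0.002,"y":-0.004,"z":-0.019,"ax":0,"ay":0,"az":0}]'
```

```text
t: 8.7
eef_pos: [0.5479, 0.1456, 0.2159]
tool_rot: [0.0, 0.213, 0.977, 0.001]
contact_force: [-0.0, 0.7, 5.3]
gripper_width: -0.004
grasp_force: 2.6
```

```bash
python3 -m jog '[{"x":0,"y":0,"z":-0.001,"ax":0,"ay":0,"az":0},{"x":0,"y":0,"z":-0.002,"ax":0,"ay":0,"az":0},{"x":0,"y":-0.001,"z":-0.003,"ax":0,"ay":0,"az":0},{"x":0,"y":-0.001,"z":-0.004,"ax":0,"ay":0,"az":0},{"x":0,"y":-0.001,"z":-0.005,"ax":0,"ay":0,"az":0},{"x":0,"y":-0.001,"z":-0.006,"ax":0,"ay":0,"az":0},{"x":-0.001,"y":-0.002,"z":-0.007,"ax":0,"ay":0,"az":0},{"x":-0.001,"y":-0.002,"z":-0.008,"ax":0,"ay":0,"az":0},{"x":-0.001,"y":-0.002,"z":-0.009,"ax":0,"ay":0,"az":0},{"x":-0.001,"y":-0.002,"z":-0.01,"ax":0,"ay":0,"az":0},{"x":-0.001,"y":-0.002,"z":-0.011,"ax":0,"ay":0,"az":0},{"x":-0.001,"y":-0.002,"z":-0.012,"ax":0,"ay":0,"az":0}]' && python3 -m jog '[{"x":0,"y":0,"z":-0.001,"ax":0,"ay":0,"az":0},{"x":0,"y":0,"z":-0.002,"ax":0,"ay":0,"az":0},{"x":0,"y":0,"z":-0.003,"ax":0,"ay":0,"az":0},{"x":0,"y":0,"z":-0.004,"ax":0,"ay":0,"az":0},{"x":0,"y":0,"z":-0.005,"ax":0,"ay":0,"az":0},{"x":0,"y":0,"z":-0.006,"ax":0,"ay":0,"az":0},{"x":0,"y":0,"z":-0.007,"ax":0,"ay":0,"az":0},{"x":0,"y":0,"z":-0.008,"ax":0,"ay":0,"az":0}]'
```

```text
t: 9.9
eef_pos: [0.5477, 0.142, 0.2269]
tool_rot: [-0.0, 0.214, 0.977, -0.0]
contact_force: [1.2, -1.2, 0.7]
gripper_width: 0.001
grasp_force: 0.3
t: 10.7
eef_pos: [0.5479, 0.1422, 0.2354]
tool_rot: [0.0, 0.214, 0.977, 0.0]
contact_force: [0.2, 0.2, -0.0]
gripper_width: -0.0
grasp_force: 0.0
```

Contact is lost at 0.235 m, above the lever's rest height. I'll withdraw up and to the left, then check.

```bash
python3 -m jog '[{"x":0,"y":0,"z":-0.02,"ax":0,"ay":0,"az":0},{"x":0,"y":0,"z":-0.05,"ax":0,"ay":0,"az":0},{"x":0.01,"y":0.01,"z":-0.07,"ax":0,"ay":0,"az":0},{"x":0.04,"y":0.03,"z":-0.08,"ax":0,"ay":0,"az":0},{"x":0.075,"y":0.055,"z":-0.08,"ax":0,"ay":0,"az":0},{"x":0.11,"y":0.08,"z":-0.08,"ax":0,"ay":0,"az":0},{"x":0.145,"y":0.105,"z":-0.08,"ax":0,"ay":0,"az":0},{"x":0.17,"y":0.12,"z":-0.08,"ax":0,"ay":0,"az":0},{"x":0.18,"y":0.13,"z":-0.08,"ax":0,"ay":0,"az":0},{"x":0.18,"y":0.13,"z":-0.08,"ax":0,"ay":0,"az":0},{"x":0.18,"y":0.13,"z":-0.08,"ax":0,"ay":0,"az":0}]'
python3 - <<'E'
from h import *
for n in("side","top"):
    cv2.imwrite(f"pics/{n}4.png",read_camera(n)[:,:,::-1])
t=cv2.imread("pics/top4.png")[160:340,215:395];s=cv2.imread("pics/side4.png")[140:320,195:375]
cv2.imwrite("pics/c4.png",cv2.resize(np.hstack([t,s]),None,fx=2.2,fy=2.2,interpolation=2))
E
```

```text
t: 11.8
eef_pos: [0.4399, 0.3339, 0.3153]
tool_rot: [0.0, 0.215, 0.977, -0.0]
contact_force: [0.7, 0.4, 0.2]
gripper_width: 0.0
grasp_force: 0.0
```

View pics/c4.png

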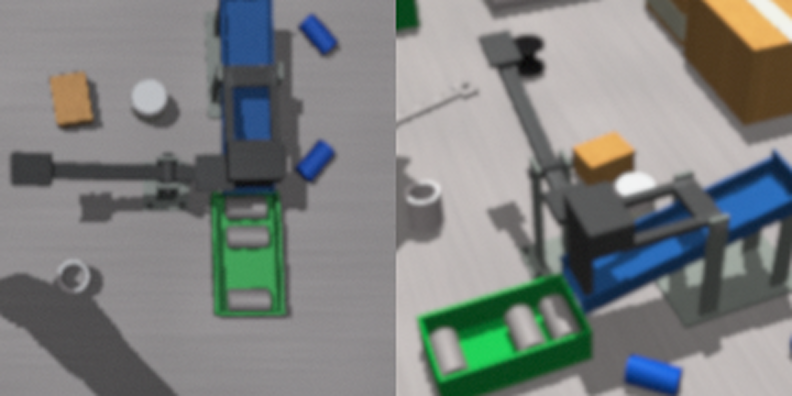

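The flap is shut, the lever is back at rest with its pad at side crop (500,48), the three rollers are in the tray, and nothing else has moved.

```bash
python3 -c "
from station import *
print(hand_in())"
```

```text
the job is handed in; nothing more can be done
None
```

The job is handed in: all three steel rollers are in the green tray, the flap was let down slowly and is shut, the lever is back at rest, and the arm is clear after about 12 s of the 42 s allowed.

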